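Load the last pot and bolt the crate's gate

TASK

Stand the terracotta pot that blocks the gateway upright inside the wooden carrying crate, in the room left beside the pot and the jar already in it, and let go of it. Then swing the crate's gate fully shut and slide its bolt all the way home into the keeper. Do not knock over or shove the pot and jar that are already in the crate.

Things in the scene. Friction and masses are not known exactly. Their poses are not given: they have to be found in the camera images.
- crate: Open-topped crate of pale wood, fixed to the table, 220 mm (its x) by 260 mm (y). Origin: centre of its underside; z up. Corner posts 28 mm square, 85 mm high; slatted sides 12 mm thick, 80 mm high; floor board 10 mm thick. Its +y end is the gateway, 164 mm between the posts, closed by the gate (y = 104 to 128 mm). The loaded pot and jar stand at its -y end, near y = -75 mm, 95 mm apart.
- bay (a point): Middle of the empty part of the crate, on top of its floor board: 30 mm from the crate's centre towards the gateway (+y) and 10 mm above the table.
- pot: The terracotta pot to be loaded, standing on the table just outside the gateway, in the gate's way: hollow, 61 mm across the rim, narrower at the foot, 59 mm high, about 0.11 kg. Origin: centre of its underside, z up. It can be taken from above across the outside of its thick rim (the topmost 20 mm or so).
- pot_a: A slightly larger terracotta pot (65 mm across, 63 mm high) already in the crate; leave it. Origin: centre of its underside.
- jar: Clear seed jar with a black screw lid (63 mm across, 90 mm high) already in the crate, beside pot_a; leave it. Origin: centre of its underside.
- gate (a joint): Angle of the gate, rad: 0 shut; starts at 1.35 to 1.6 (at most 1.75). It swings out of the crate's +y end about an upright hinge at the post on the crate's -x side, and stays where it is left (about 1 N at the free end moves it; a stop at 0). The gate is a wooden board 158 mm long, 24 mm thick, from 12 to 85 mm above the table.
- gate_hinge (a point): On the gate's hinge line, in the plane of its outer face, at its top edge (85 mm high). Axes: x along the gate from hinge to free end, y out of its outer face, z up; they turn with the gate.
- gate_face (a point): Point on the gate's outer face, 130 mm from the hinge line and 65 mm above the table: a place to push the gate shut (push along -y of its axes). Axes as those of gate_hinge.
- bolt (a joint): Travel of the steel bolt on top of the gate, m: 0 drawn back, 0.050 fully home (a stop); starts at 0 to 0.010. It slides along the gate towards its free end (+x of gate_hinge), with about 3 N of friction, and stays where it is left. Its rod is 10 mm thick; with the gate shut it runs through the keeper, with the gate slightly ajar it strikes the keeper's side.
- knob (a point): Grip point of the bolt's upright steel knob (17 mm thick, 106 to 131 mm above the table), at 121 mm, on its axis. It stands 12 mm inside the gate's outer face, 90 mm from the hinge line with the bolt drawn back, 140 mm with it home. The bolt's guides below it rise to 101 mm. Axes as those of gate_hinge.
- keeper (a point): Middle of the keeper, a steel bridge 14 mm long, 27 mm wide, on top of the corner post at the crate's +x, +y corner, 93 mm above the table (its top at 105 mm); its opening is 19 mm wide and lies along the crate's x. Axes as the crate's.
There are look-alikes about, which are no part of the job. Leave any blue or green look-alike of the pot alone.

How it is judged:
By the outcome, as a careful person would: the job done as asked, in the order asked, and still so for the second after the job is handed in, with the robot touching nothing.
It also fails if it takes over 72 s, if anything falls off the work surface, if the arm or the gripper's body presses on something with over 40 N, if the wrist force passes 120 N, or if a joint passes its speed limit or range.

ROBOT

A 6-joint arm with a two-finger parallel gripper is mounted at the origin on a cart in front of the work surface, level with it; the furniture and walls round the work are solid. World frame = base frame: x ahead of the robot, y to its left, z up, the work surface at z = 0. Lengths are in m, angles in rad, forces in N, time in s.
With the tool pointing down it reaches from about 0.3 to 1 m from the base axis. Payload 5.1 kg.
Tool frame: the origin (TCP) lies at the centre of the arm's flange, where the gripper is bolted on; the fingertips stand 190 mm ahead of it and the grasp point (between the pads) lies 171 mm ahead of it; z points along the fingers, y is the line along which they close (so a half turn about z gives the same grasp; the last joint's range is limited). The gripper opens to 95 mm and grips with 3 to 60 N. Pads are 20 mm wide; open, the fingers measure 119 mm over their backs; the gripper's body (75 mm by 180 mm) begins 59 mm behind the grasp point.
Start: joints at [-1.404, 0.124, 1.65, -0, 1.367, -0.083], TCP at [0.161, -0.63, 0.405] pointing down, gripper open.
Joint ranges: [-2.61, 2.61], [-1.02, 2.33], [0.03, 2.71], [-1.35, 4.49], [0.32, 2.68], [-2.91, 2.91]. Speed limits (rad/s): [2.57, 2.57, 3.14, 3.14, 3.14, 3.14].

INTERFACE

Orientations are given as a unit quaternion [w, x, y, z].
In Python, from plant import arm, eyes, job gives the robot as it stands.
- The arm moves only by the tool arm_command, never from a script. Its argument "moves" is a list of rows, each an object with "linear": the shift along the tool's x, y, z in units of 0.15 m (1.0 is 0.15 m), a list of three; "dr": the turn, a rotation vector about the tool's x, y, z in units of 2 pi rad (1.0 is 2 pi rad), a list of three; "grip": the opening, from 0 (shut) to 1 (fully open). A call has 1 to 12 rows; each row shifts and turns the commanded pose from where the row before left it, along the tool's axes as they then stand; what a row does not reach is not made up. A row lasts 1/12 s, in which the tool goes at most 41.7 mm and 7.16 degrees, less where a joint would pass 70% of its speed; a pose out of reach is approached as far as the arm can. A call with a number of a shift or a turn outside -1 to 1 is refused whole. A call with a gripper value outside its range is refused whole. The fingers move at their own pace and stop on an object; "newtons" is the grip in N (left out, the last holds). Time passes only in rows, so rows that do not move let the fingers close. It gives the time, the measured TCP pose, the force, the opening and the grip force at its end, in the units of the state.
- arm.read_state(): the state, without advancing time (a new reading comes with each control period).
- eyes.grab_frame(name): name is "side" or "top" or "wrist"; returns a dict with "pixels" (384x512x3 uint8, red, green, blue), "K" (3x3 intrinsics, pixels), "R" (3x3) and "t" (3): a world point X has camera coordinates R X + t. Camera axes: x right, y down, z forward; pixel columns grow to the right and rows downward; lengths in m; the calibration is good to about 2 mm. A picture is of the moment at which its call begins. There is no depth.
- job.finish_job(): hands the job in; it is judged then, once.
The state is a dict: "clock": time; "joints": joint angles; "qvel": joint speeds; "joint_torque": joint torques, N m; "position": TCP position; "eef_rot": TCP orientation; "ft_force": force on the tool from outside, world axes, zero at the start; "wrist_torque": the same for the moment, N m; "opening": finger opening in m; "gripper_force": force on a finger pad.
Only numpy, scipy, OpenCV 4.12 (cv2) and the standard library are available. Lean on these libraries where they do the work, as an engineer would, in place of code of your own. Each camera call takes 0.05 s, during which the arm holds its last target. There are 200 camera calls.

## Working session

There is one attempt and no reset: what is moved stays moved. The work goes in short steps, Python scripts to look and compute and a tool call to move; the robot and the scene stay as the last step left them, time stands still between calls to the robot, and variables do not carry over. Pictures are saved under pics/ and viewed, at most 10 in all, crops included, and the job is handed in when it is done.

Besides the shell and the picture viewer there is one more tool, called in YAML: its name, and indented under it one key for each argument. arm_command: Moves the arm, as the interface text tells. Shifts and turns lie within -1 to 1; 1 stands for 0.15 m of shift or 2 pi rad of turn. Its arguments: {"type":"object","properties":{"moves":{"type":"array","items":{"type":"object","properties":{"linear":{"type":"array","items":{"type":"number","minimum":-1,"maximum":1}},"dr":{"type":"array","items":{"type":"number","minimum":-1,"maximum":1}},"grip":{"type":"number"}}}},"newtons":{"type":"number"}},"required":["moves"]}

```bash
ls; mkdir -p pics; cat > h.py <<'E'
import numpy as np, cv2
from plant import arm, eyes, job
def grab(n):
    f=eyes.grab_frame(n); np.savez(f'{n}.npz',**{k:np.array(f[k]) for k in('pixels','K','R','t')}); return f
def load(n): return dict(np.load(f'{n}.npz'))
def ray(f,u,v):
    R,t=np.array(f['R']),np.array(f['t']); d=R.T@np.linalg.solve(np.array(f['K']),[u,v,1.]); return -R.T@t,d
def onz(f,u,v,z):
    c,d=ray(f,u,v); return c+d*(z-c[2])/d[2]
def proj(f,X):
    p=np.array(f['K'])@(np.array(f['R'])@np.array(X)+np.array(f['t'])); return p[:2]/p[2]
E
python3 - <<'E'
from h import *
s=arm.read_state(); print({k:np.round(v,3) for k,v in s.items()})
ims=[]
for n in('top','side'):
    f=grab(n); ims.append(f['pixels']); print(n,np.round(-np.array(f['R']).T@f['t'],3),np.round(f['R'],2).tolist())
    cv2.imwrite(f'pics/{n}0.png',cv2.resize(f['pixels'][:,:,::-1],(800,600),interpolation=cv2.INTER_CUBIC))
E
```

```text
pics
{'clock': np.float64(0.0), 'joints': array([-1.404,  0.124,  1.652,  0.   ,  1.367, -0.083]), 'qvel': array([ 0.001, -0.001, -0.002, -0.   ,  0.001, -0.   ]), 'joint_torque': array([-1.0000e-03, -4.1760e+01, -3.5994e+01,  7.7000e-02,  4.9000e-02,
       -0.0000e+00]), 'position': array([ 0.161, -0.63 ,  0.404]), 'eef_rot': array([-0.001,  0.992,  0.125, -0.   ]), 'ft_force': array([ 0.663,  0.382, -0.09 ]), 'wrist_torque': array([ 0.   ,  0.058, -0.03 ]), 'gripper_force': np.float64(0.0), 'opening': np.float64(0.095)}
top [ 0.481 -0.009  0.99 ] [[0.0, -1.0, 0.0], [-1.0, -0.0, -0.07], [0.07, -0.0, -1.0]]
side [0.466 0.658 0.643] [[-1.0, -0.07, -0.02], [-0.03, 0.63, -0.78], [0.07, -0.78, -0.63]]
```

View pics/top0.png

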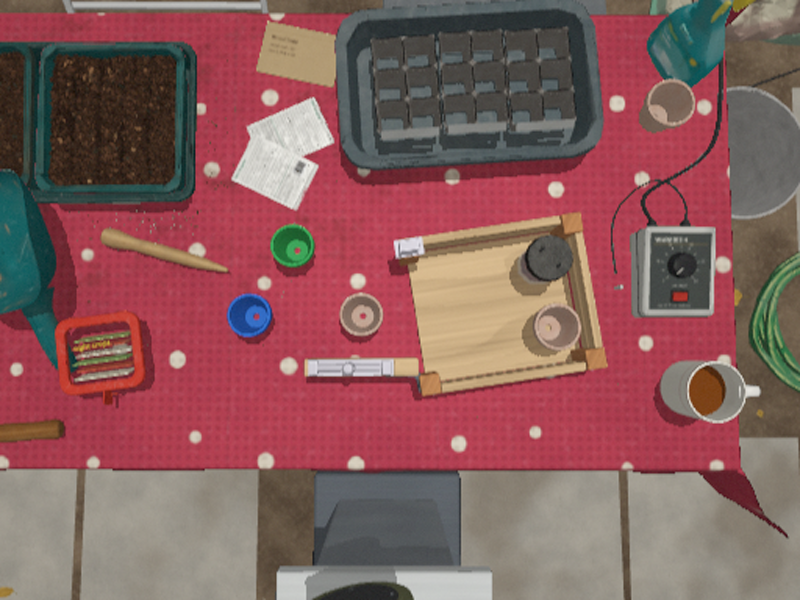

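View pics/side0.png

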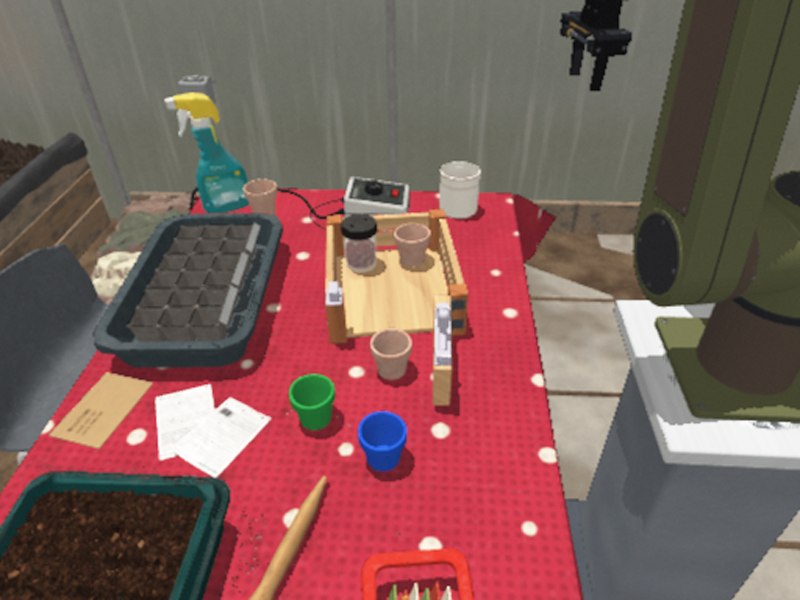

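Candidates in the top picture (800x600): terracotta (361,315) standing in front of the gateway; terracotta (556,327), which is pot_a in the crate; terracotta (669,104) far off by the spray bottle; blue (249,316); green (292,246). I choose (361,315). The keeper is at (409,247), the gate runs (418,368) to (305,368), and the knob is near (348,369).

```bash
python3 - <<'E'
from h import *
f=load('top'); im=f['pixels']; hsv=cv2.cvtColor(im,cv2.COLOR_RGB2HSV)
crop=im[130:265,185:395]; cv2.imwrite('pics/crop.png',cv2.resize(crop[:,:,::-1],(798,513),interpolation=cv2.INTER_CUBIC))
for n,(u,v) in dict(pot=(361,315),post1=(571,223),post2=(595,358),post3=(430,384),lid=(547,259),pot_a=(556,327),gate=(412,368),bed=(320,368),red=(330,330)).items():
    a,b=int(u/1.5625),int(v/1.5625); print(n,hsv[b-2:b+3,a-2:a+3].reshape(-1,3).mean(0).round())
m=((hsv[...,0]>8)&(hsv[...,0]<17)&(hsv[...,1]>125)&(hsv[...,2]>110)).astype(np.uint8)
k,l,st,c=cv2.connectedComponentsWithStats(m)
for i in range(1,k):
    if st[i,4]>25 and 180<c[i][0]<400 and 120<c[i][1]<260: print('post',st[i],c[i].round(1),onz(f,*c[i],.085).round(4))
# pot: non-red, low sat region near
m=((hsv[...,1]<140)|((hsv[...,0]>3)&(hsv[...,0]<25))).astype(np.uint8)
for (u,v,z) in((231,201.5,.055),(356,210,.07)):
    w=np.zeros_like(m); cv2.circle(w,(int(u),int(v)),20,1,-1)
    k,l,st,c=cv2.connectedComponentsWithStats(m*w); i=1+np.argmax(st[1:,4]); print(st[i],c[i].round(1),onz(f,*c[i],z).round(4), onz(f,st[i,0],c[i][1],.059)[1]-onz(f,st[i,0]+st[i,2],c[i][1],.059)[1])
E
```

```text
pot [ 61.  99. 185.]
post1 [ 14. 138. 186.]
post2 [ 14. 138. 184.]
post3 [ 14. 136. 188.]
lid [23. 18. 85.]
pot_a [ 11.  67. 197.]
gate [ 18.  86. 212.]
bed [132.  10. 192.]
red [175. 159. 181.]
post [359 136  14  14 158] [365.7 142.4] [ 0.6533 -0.262   0.085 ]
post [373 222  16  15 166] [380.7 228.8] [ 0.4652 -0.2911  0.085 ]
post [268 238  15  16 170] [274.8 245.3] [ 0.4292 -0.0628  0.085 ]
[217 187  29  29 640] [230.8 200.9] [0.5258 0.0338 0.055 ] 0.06450744334447314
[ 336  190   41   41 1250] [355.9 210. ] [ 0.5059 -0.2421  0.07  ] 0.09126968318153658
```

View pics/crop.png

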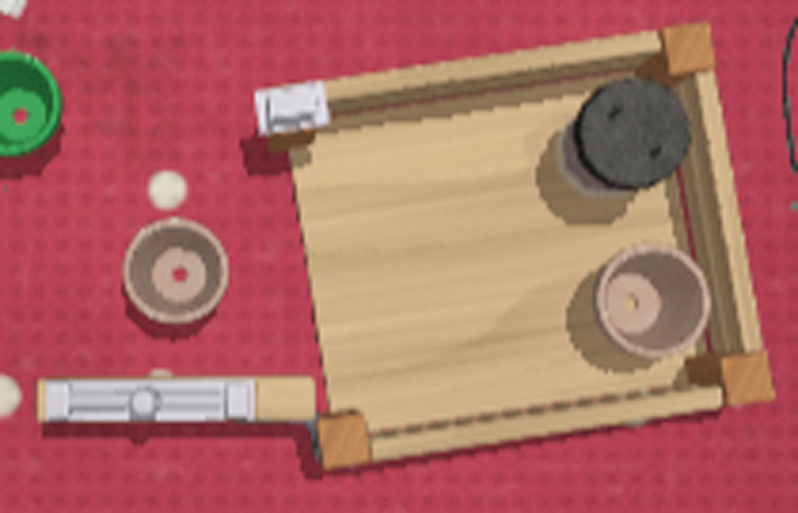

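The crop shows the chosen terracotta pot at crop (176,271), between the open gate (40–315, 400) and the gateway. It is the only terracotta one there. The post spacings check out (190 mm and 231 mm, against 192 and 232). Crate yaw comes to about 0.155 rad, centre (0.541, -0.162), bay (0.537, -0.133).

arm_command:
  moves:
    - {"dr":[0,0,0.015],"linear":[0,0,0],"grip":1}
    - {"linear":[0.154,-0.2,0],"dr":[0,0,0],"grip":1}
    - {"linear":[0.154,-0.2,0],"dr":[0,0,0],"grip":1}
    - {"linear":[0.154,-0.2,0],"dr":[0,0,0],"grip":1}
    - {"linear":[0.154,-0.2,0],"dr":[0,0,0],"grip":1}
    - {"linear":[0.154,-0.2,0],"dr":[0,0,0],"grip":1}
    - {"linear":[0.154,-0.2,0],"dr":[0,0,0],"grip":1}
    - {"linear":[0.154,-0.2,0],"dr":[0,0,0],"grip":1}
    - {"linear":[0.154,-0.2,0],"dr":[0,0,0],"grip":1}
    - {"linear":[0.154,-0.2,0],"dr":[0,0,0],"grip":1}
    - {"linear":[0.154,-0.2,0],"dr":[0,0,0],"grip":1}

```text
clock: 1.02
position: [0.3427, -0.2958, 0.4044]
eef_rot: [-0.0, 0.997, 0.077, -0.0]
ft_force: [0.8, 0.6, 0.7]
opening: 0.0948
gripper_force: 0.0
```

arm_command:
  moves:
    - {"linear":[0.154,-0.2,0.05],"dr":[0,0,0],"grip":1}
    - {"linear":[0.154,-0.2,0.05],"dr":[0,0,0],"grip":1}
    - {"linear":[0.154,-0.2,0.05],"dr":[0,0,0],"grip":1}
    - {"linear":[0.154,-0.2,0.05],"dr":[0,0,0],"grip":1}
    - {"linear":[0.154,-0.2,0.05],"dr":[0,0,0],"grip":1}
    - {"linear":[0.154,-0.2,0.05],"dr":[0,0,0],"grip":1}
    - {"linear":[0.154,-0.2,0.05],"dr":[0,0,0],"grip":1}
    - {"linear":[0.154,-0.2,0.05],"dr":[0,0,0],"grip":1}
    - {"linear":[0.154,-0.2,0.05],"dr":[0,0,0],"grip":1}
    - {"linear":[0.154,-0.2,0.05],"dr":[0,0,0],"grip":1}
    - {"linear":[0,0,0],"dr":[0,0,0],"grip":1}

```text
clock: 1.93
position: [0.5251, 0.0389, 0.3276]
eef_rot: [-0.001, 0.997, 0.08, -0.001]
ft_force: [-1.2, -0.1, 0.2]
opening: 0.0953
gripper_force: 0.0
```

```bash
cat >> h.py <<'E'
from scipy.spatial.transform import Rotation as Ro
def to(target):
    s=arm.read_state(); q=s['eef_rot']; R=Ro.from_quat([q[1],q[2],q[3],q[0]])
    x=R.as_matrix()[:,0]; print('clock',round(float(s['clock']),2),'pos',np.round(s['position'],4),'yaw',round(float(np.arctan2(x[1],x[0])),4),'z',R.as_matrix()[:,2].round(3),'F',np.round(s['ft_force'],1),'open',s['opening'],'units',(R.inv().apply(np.array(target)-s['position'])/.15).round(3))
E
python3 - <<'E'
from h import *
to([.5258,.0338,.220])
f=grab('wrist'); im=f['pixels']
for X in([.5258,.0338,.059],[.4292,-.0628,.085]): print(proj(f,X))
cv2.imwrite('pics/w1.png',im[:,:,::-1])
E
```

```text
clock 1.93 pos [0.5251 0.0389 0.3276] yaw 0.1609 z [-0.003  0.002 -1.   ] F [-1.2 -0.1  0.2] open 0.09525306866319684 units [0.001 0.036 0.717]
[259.7048173  199.76458025]
[350.88162339 329.68835718]
```

View pics/w1.png

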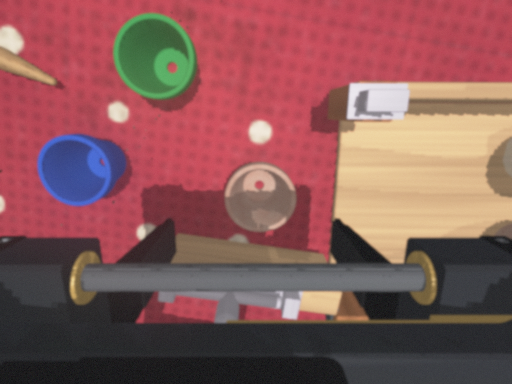

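The wrist view shows the chosen terracotta pot's rim centred at (260,198). The prediction was (260,200), so the measurement holds. Descending to grasp.

arm_command:
  moves:
    - {"linear":[0,0.036,0.12],"dr":[0,0,0],"grip":1}
    - {"linear":[0,0,0.15],"dr":[0,0,0],"grip":1}
    - {"linear":[0,0,0.15],"dr":[0,0,0],"grip":1}
    - {"linear":[0,0,0.15],"dr":[0,0,0],"grip":1}
    - {"linear":[0,0,0.1],"dr":[0,0,0],"grip":1}
    - {"linear":[0,0,0.05],"dr":[0,0,0],"grip":1}
    - {"linear":[0,0,0],"dr":[0,0,0],"grip":1}
    - {"linear":[0,0,0],"dr":[0,0,0],"grip":1}
  newtons: 15

```text
clock: 2.65
position: [0.5249, 0.0286, 0.2221]
eef_rot: [0.0, 0.997, 0.077, -0.0]
ft_force: [-0.8, 0.2, 0.2]
opening: 0.0952
gripper_force: 0.0
```

arm_command:
  moves:
    - {"grip":0}
    - {"grip":0}
    - {"grip":0}
    - {"grip":0}
    - {"grip":0}
    - {"grip":0}
    - {"grip":0}
    - {"grip":0}
  newtons: 15

```text
$.moves[0]: bad value
```

arm_command:
  moves:
    - {"linear":[0,-0.03,0.01],"dr":[0,0,0],"grip":1}
    - {"linear":[0,0,0],"dr":[0,0,0],"grip":0}
    - {"linear":[0,0,0],"dr":[0,0,0],"grip":0}
    - {"linear":[0,0,0],"dr":[0,0,0],"grip":0}
    - {"linear":[0,0,0],"dr":[0,0,0],"grip":0}
    - {"linear":[0,0,0],"dr":[0,0,0],"grip":0}
    - {"linear":[0,0,0],"dr":[0,0,0],"grip":0}
    - {"linear":[0,0,0],"dr":[0,0,0],"grip":0}
    - {"linear":[0,0,0],"dr":[0,0,0],"grip":0}
  newtons: 15

```text
clock: 3.4
position: [0.5244, 0.0336, 0.2204]
eef_rot: [-0.0, 0.997, 0.078, 0.0]
ft_force: [-1.4, -0.3, 0.7]
opening: 0.0615
gripper_force: 15.0
```

arm_command:
  moves:
    - {"linear":[0,0,-0.1],"dr":[0,0,0],"grip":0}
    - {"linear":[0,0,-0.1],"dr":[0,0,0],"grip":0}
    - {"linear":[0,0,-0.1],"dr":[0,0,0],"grip":0}
    - {"linear":[0,0,-0.1],"dr":[0,0,0],"grip":0}
    - {"linear":[-0.01,0.14,0],"dr":[0,0,0],"grip":0}
    - {"linear":[-0.01,0.14,0],"dr":[0,0,0],"grip":0}
    - {"linear":[-0.01,0.14,0],"dr":[0,0,0],"grip":0}
    - {"linear":[-0.01,0.14,0],"dr":[0,0,0],"grip":0}
    - {"linear":[-0.01,0.14,0],"dr":[0,0,0],"grip":0}
    - {"linear":[-0.01,0.14,0],"dr":[0,0,0],"grip":0}
    - {"linear":[-0.01,0.14,0],"dr":[0,0,0],"grip":0}
    - {"linear":[-0.01,0.13,0],"dr":[0,0,0],"grip":0}

```text
clock: 4.4
position: [0.538, -0.1338, 0.2797]
eef_rot: [-0.0, 0.997, 0.078, -0.0]
ft_force: [-0.4, -0.3, -1.4]
opening: 0.0617
gripper_force: 15.0
```

arm_command:
  moves:
    - {"linear":[0,0,0],"dr":[0,0,0],"grip":0}
    - {"linear":[0,0,0],"dr":[0,0,0],"grip":0}

```text
clock: 4.57
position: [0.538, -0.1334, 0.2798]
eef_rot: [-0.0, 0.997, 0.077, -0.0]
ft_force: [-0.8, 0.2, -1.4]
opening: 0.0616
gripper_force: 15.0
```

```bash
python3 - <<'E'
from h import *
to([.5366,-.1328,.2315])
E
```

```text
clock 4.57 pos [ 0.538  -0.1334  0.2798] yaw 0.1537 z [-0.001  0.001 -1.   ] F [-0.8  0.2 -1.4] open 0.06157919739946188 units [-0.009 -0.005  0.322]
```

arm_command:
  moves:
    - {"linear":[-0.01,-0.005,0.08],"dr":[0,0,0],"grip":0}
    - {"linear":[0,0,0.08],"dr":[0,0,0],"grip":0}
    - {"linear":[0,0,0.07],"dr":[0,0,0],"grip":0}
    - {"linear":[0,0,0.05],"dr":[0,0,0],"grip":0}
    - {"linear":[0,0,0.03],"dr":[0,0,0],"grip":0}
    - {"linear":[0,0,0.01],"dr":[0,0,0],"grip":0}
    - {"linear":[0,0,0],"dr":[0,0,0],"grip":0}
    - {"linear":[0,0,0],"dr":[0,0,0],"grip":0}

```text
clock: 5.23
position: [0.5368, -0.1322, 0.2325]
eef_rot: [0.0, 0.997, 0.078, 0.0]
ft_force: [0.3, 0.2, 0.2]
opening: 0.0612
gripper_force: 15.0
```

arm_command:
  moves:
    - {"linear":[0,0,0],"dr":[0,0,0],"grip":0.8}
    - {"linear":[0,0,0],"dr":[0,0,0],"grip":0.8}
    - {"linear":[0,0,0],"dr":[0,0,0],"grip":0.8}
    - {"linear":[0,0,0],"dr":[0,0,0],"grip":0.8}
    - {"linear":[0,0,-0.05],"dr":[0,0,0],"grip":0.8}
    - {"linear":[0,0,-0.15],"dr":[0,0,0],"grip":0.8}
    - {"linear":[0,0,-0.2],"dr":[0,0,0],"grip":0.8}
    - {"linear":[0,0,-0.2],"dr":[0,0,0],"grip":0.5}
    - {"linear":[0,0,-0.2],"dr":[0,0,0],"grip":0}
    - {"linear":[0,0,-0.2],"dr":[0,0,0],"grip":0}
    - {"linear":[0,0,-0.1],"dr":[0,0,0],"grip":0}
    - {"linear":[0,0,0],"dr":[0,0,0],"grip":0}

```text
clock: 6.23
position: [0.5374, -0.1325, 0.4035]
eef_rot: [0.002, 0.997, 0.078, 0.005]
ft_force: [0.8, -0.2, 0.6]
opening: 0.0479
gripper_force: 0.0
```

```bash
python3 - <<'E'
from h import *
f=load('top'); 
# gate from first top picture: pixels in 800-frame /1.5625 ; crop pixels /3.8 + offset
cp=lambda a,b:(185+a/3.8-.5,130+b/3.8-.5)
im=f['pixels'].astype(int); 
# gate strip rows/cols
hsv=cv2.cvtColor(f['pixels'],cv2.COLOR_RGB2HSV)
m=((hsv[...,0]<165)).astype(np.uint8); w=np.zeros_like(m); w[224:246,190:267]=1
k,l,st,c=cv2.connectedComponentsWithStats(m*w); i=1+np.argmax(st[1:,4]); print(st[i])
r=cv2.minAreaRect(np.argwhere(l==i)[:,::-1].astype(np.float32)); b=cv2.boxPoints(r); print(b.round(1),[onz(f,*p,.088)[:2].round(4).tolist() for p in b])
print('knob',onz(f,*cp(145,400),.125).round(4))
th=.155; R=np.array([[np.cos(th),-np.sin(th)],[np.sin(th),np.cos(th)]]); C=np.array([.5413,-.1624])
print('keeper',C+R@[.096,.116],'post',C+R@[-.096,.116], 'hinge~',C+R@[-.082,.128])
to([.45,.1,.25])
g=grab('top'); cv2.imwrite('pics/top1.png',cv2.resize(g['pixels'][120:275,160:400,::-1],(800,517),interpolation=cv2.INTER_CUBIC))
E
```

```text
[194 227  73  15 825]
[[194. 227.]
 [266. 227.]
 [266. 241.]
 [194. 241.]] [[0.468, 0.1107], [0.4684, -0.0437], [0.4386, -0.0437], [0.4382, 0.1103]]
knob [0.4528 0.0467 0.125 ]
keeper [ 0.61824102 -0.03297017] post [ 0.4285428  -0.06261115] hinge~ [ 0.4405224  -0.04859369]
clock 6.23 pos [ 0.5374 -0.1325  0.4035] yaw 0.1555 z [ 0.01  -0.003 -1.   ] F [ 0.8 -0.2  0.6] open 0.04788383679401978 units [-0.345 -1.626  1.013]
```

View pics/top1.png

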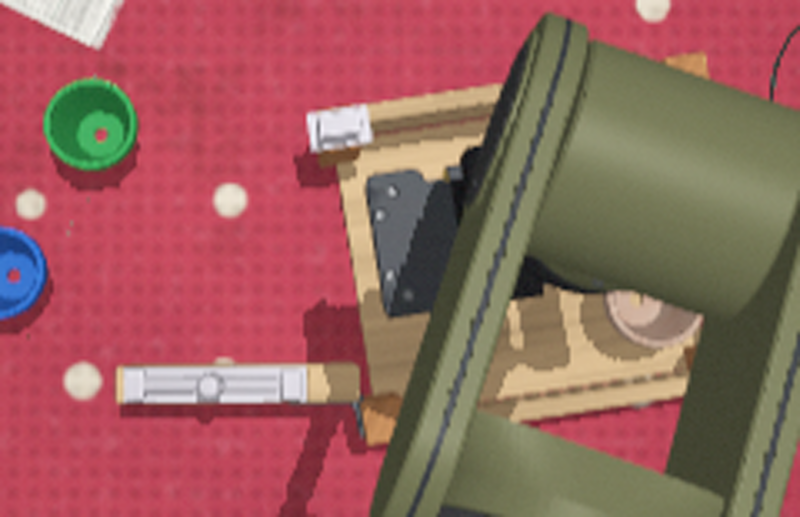

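The top view shows the gate unmoved, its strip at (118–360, 385) with the knob at (209,388). The arm hides the placed pot for now. The hinge is at about (0.4405, -0.0486), the gate angle about 1.42, and the knob 95 mm from the hinge, so the bolt is at about 5 mm. Moving outside the gate to push.

arm_command:
  moves:
    - {"linear":[-0.073,-0.195,0],"dr":[0,0,0],"grip":0}
    - {"linear":[-0.073,-0.195,0],"dr":[0,0,0],"grip":0}
    - {"linear":[-0.073,-0.195,0],"dr":[0,0,0],"grip":0}
    - {"linear":[-0.073,-0.195,0],"dr":[0,0,0],"grip":0}
    - {"linear":[-0.073,-0.195,0],"dr":[0,0,0],"grip":0}
    - {"linear":[-0.073,-0.195,0],"dr":[0,0,0],"grip":0}
    - {"linear":[-0.073,-0.195,0],"dr":[0,0,0],"grip":0}
    - {"linear":[-0.073,-0.195,0],"dr":[0,0,0],"grip":0}
    - {"linear":[0,0,0],"dr":[0,0,0],"grip":0}
    - {"linear":[0,0,0],"dr":[0,0,0],"grip":0}

```text
clock: 7.12
position: [0.4129, 0.0863, 0.3954]
eef_rot: [0.0, 0.997, 0.079, -0.001]
ft_force: [-0.5, -0.0, -0.0]
opening: 0.0004
gripper_force: 0.0
```

```bash
python3 - <<'E'
from h import *
to([.415,.081,.251])
g=grab('top'); cv2.imwrite('pics/top2.png',cv2.resize(g['pixels'][120:275,160:400,::-1],(800,517),interpolation=cv2.INTER_CUBIC))
E
```

```text
clock 7.12 pos [0.4129 0.0863 0.3954] yaw 0.1585 z [-0.002 -0.001 -1.   ] F [-0.5 -0.  -0. ] open 0.0004336772070566393 units [0.011 0.037 0.963]
```

View pics/top2.png

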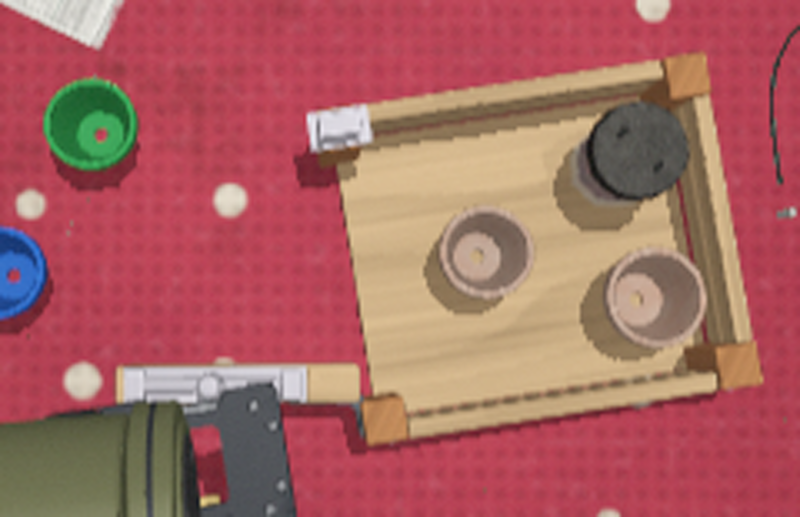

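The placed pot stands upright at (487,252), clear of the jar (640,150) and pot_a (655,297), which have not moved. The tool is outside the gate.

arm_command:
  moves:
    - {"linear":[0.01,0.035,0.15],"dr":[0,0,0],"grip":0}
    - {"linear":[0,0,0.2],"dr":[0,0,0],"grip":0}
    - {"linear":[0,0,0.2],"dr":[0,0,0],"grip":0}
    - {"linear":[0,0,0.2],"dr":[0,0,0],"grip":0}
    - {"linear":[0,0,0.15],"dr":[0,0,0],"grip":0}
    - {"linear":[0,0,0.06],"dr":[0,0,0],"grip":0}
    - {"linear":[0,0,0],"dr":[0,0,0],"grip":0}
    - {"linear":[0,0,0],"dr":[0,0,0],"grip":0}

```text
clock: 7.83
position: [0.4166, 0.0798, 0.2533]
eef_rot: [0.0, 0.997, 0.077, -0.0]
ft_force: [0.5, -0.5, 0.7]
opening: 0.0004
gripper_force: 0.0
```

```bash
python3 - <<'E'
from h import *
H=np.array([.4405,-.0486]); s=arm.read_state(); to([.429,.081,.251])
th=.157; p=np.array(s['position'][:2]); ps=np.r_[1.571,np.linspace(1.571,.2,20)[1:]]
for ps_ in ps:
    t=H+.13*np.array([np.cos(ps_),np.sin(ps_)])+.012*np.array([-np.sin(ps_),np.cos(ps_)])
    d=(t-p)/.15; p=t; print(round(ps_,3),t.round(4),np.round([d[0]*np.cos(th)+d[1]*np.sin(th),d[0]*np.sin(th)-d[1]*np.cos(th)],3))
E
```

```text
clock 7.83 pos [0.4166 0.0798 0.2533] yaw 0.1543 z [-0.001 -0.    -1.   ] F [ 0.5 -0.5  0.7] open 0.0003910582658213606 units [0.083 0.005 0.016]
1.571 [0.4285 0.0814] [0.08  0.002]
1.499 [0.4379 0.0819] [0.062 0.006]
1.427 [0.4473 0.0818] [0.062 0.011]
1.355 [0.4567 0.0809] [0.061 0.015]
1.282 [0.466  0.0794] [0.06 0.02]
1.21 [0.4751 0.0773] [0.058 0.024]
1.138 [0.4841 0.0744] [0.056 0.028]
1.066 [0.4929 0.071 ] [0.054 0.032]
0.994 [0.5014 0.0669] [0.052 0.036]
0.922 [0.5095 0.0622] [0.049 0.039]
0.849 [0.5173 0.0569] [0.046 0.043]
0.777 [0.5248 0.0511] [0.043 0.046]
0.705 [0.5317 0.0448] [0.039 0.049]
0.633 [0.5382 0.038 ] [0.036 0.052]
0.561 [0.5442 0.0307] [0.032 0.054]
0.489 [0.5497 0.023 ] [0.028 0.056]
0.416 [0.5545 0.015 ] [0.024 0.058]
0.344 [0.5588 0.0066] [0.019 0.06 ]
0.272 [ 0.5625 -0.0021] [0.015 0.061]
0.2 [ 0.5655 -0.011 ] [0.011 0.062]
```

arm_command:
  moves:
    - {"linear":[0.08,0,0.005],"dr":[0,0,0],"grip":0}
    - {"linear":[0.062,0.006,0],"dr":[0,0,0],"grip":0}
    - {"linear":[0.062,0.011,0],"dr":[0,0,0],"grip":0}
    - {"linear":[0.061,0.015,0],"dr":[0,0,0],"grip":0}
    - {"linear":[0.06,0.02,0],"dr":[0,0,0],"grip":0}
    - {"linear":[0.058,0.024,0],"dr":[0,0,0],"grip":0}
    - {"linear":[0.056,0.028,0],"dr":[0,0,0],"grip":0}
    - {"linear":[0.054,0.032,0],"dr":[0,0,0],"grip":0}
    - {"linear":[0.052,0.036,0],"dr":[0,0,0],"grip":0}
    - {"linear":[0.049,0.039,0],"dr":[0,0,0],"grip":0}

```text
clock: 8.67
position: [0.5098, 0.0625, 0.2523]
eef_rot: [-0.0, 0.997, 0.078, -0.0]
ft_force: [-0.6, -0.6, -0.2]
opening: 0.0003
gripper_force: 0.5
```

arm_command:
  moves:
    - {"linear":[0.046,0.043,0],"dr":[0,0,0],"grip":0}
    - {"linear":[0.043,0.046,0],"dr":[0,0,0],"grip":0}
    - {"linear":[0.039,0.049,0],"dr":[0,0,0],"grip":0}
    - {"linear":[0.036,0.052,0],"dr":[0,0,0],"grip":0}
    - {"linear":[0.032,0.054,0],"dr":[0,0,0],"grip":0}
    - {"linear":[0.028,0.056,0],"dr":[0,0,0],"grip":0}
    - {"linear":[0.024,0.058,0],"dr":[0,0,0],"grip":0}
    - {"linear":[0.019,0.06,0],"dr":[0,0,0],"grip":0}
    - {"linear":[0.015,0.061,0],"dr":[0,0,0],"grip":0}
    - {"linear":[0.011,0.062,0],"dr":[0,0,0],"grip":0}
    - {"linear":[0,0,0],"dr":[0,0,0],"grip":0}
    - {"linear":[0,0,0],"dr":[0,0,0],"grip":0}

```text
clock: 9.67
position: [0.5653, -0.0111, 0.2527]
eef_rot: [0.0, 0.997, 0.077, 0.0]
ft_force: [-0.1, 0.2, -0.6]
opening: 0.0005
gripper_force: 0.0
```

```bash
python3 - <<'E'
from h import *
to([.5668,-.0168,.253])
E
```

```text
clock 9.67 pos [ 0.5653 -0.0111  0.2527] yaw 0.1545 z [ 0.001 -0.    -1.   ] F [-0.1  0.2 -0.6] open 0.00048410573039261897 units [ 0.004  0.039 -0.002]
```

Now push in to the stop in small steps.

arm_command:
  moves:
    - {"linear":[0,0.02,0],"dr":[0,0,0],"grip":0}
    - {"linear":[0,0.01,0],"dr":[0,0,0],"grip":0}
    - {"linear":[0,0.01,0],"dr":[0,0,0],"grip":0}
    - {"linear":[0,0,0],"dr":[0,0,0],"grip":0}
    - {"linear":[0,0,0],"dr":[0,0,0],"grip":0}

```text
clock: 10.08
position: [0.5659, -0.0162, 0.2526]
eef_rot: [0.0, 0.997, 0.078, 0.0]
ft_force: [-0.5, 0.4, -0.9]
opening: -0.0
gripper_force: 0.1
```

arm_command:
  moves:
    - {"linear":[0,0.01,0],"dr":[0,0,0],"grip":0}
    - {"linear":[0,0.01,0],"dr":[0,0,0],"grip":0}
    - {"linear":[0,0,0],"dr":[0,0,0],"grip":0}
    - {"linear":[0,0,0],"dr":[0,0,0],"grip":0}

```text
clock: 10.42
position: [0.5664, -0.0194, 0.2525]
eef_rot: [0.0, 0.997, 0.078, 0.0]
ft_force: [-0.7, 0.2, 0.5]
opening: 0.0006
gripper_force: 0.2
```

arm_command:
  moves:
    - {"linear":[0,0.01,0],"dr":[0,0,0],"grip":0}
    - {"linear":[0,0.01,0],"dr":[0,0,0],"grip":0}
    - {"linear":[0,0,0],"dr":[0,0,0],"grip":0}

```text
clock: 10.67
position: [0.5668, -0.0216, 0.2525]
eef_rot: [-0.002, 0.997, 0.077, -0.0]
ft_force: [-0.4, 6.3, 0.8]
opening: 0.0007
gripper_force: 3.1
```

```bash
python3 - <<'E'
from h import *
to([.5668,-.0168,.253])
f=grab('top'); a=cv2.resize(f['pixels'][120:275,160:400,::-1],(800,517),interpolation=cv2.INTER_CUBIC)
cv2.imwrite('pics/top3.png',a)
E
```

```text
clock 10.67 pos [ 0.5668 -0.0216  0.2525] yaw 0.1548 z [-0.001  0.003 -1.   ] F [-0.4  6.3  0.8] open 0.0006701463029282593 units [ 0.005 -0.031 -0.003]
```

View pics/top3.png

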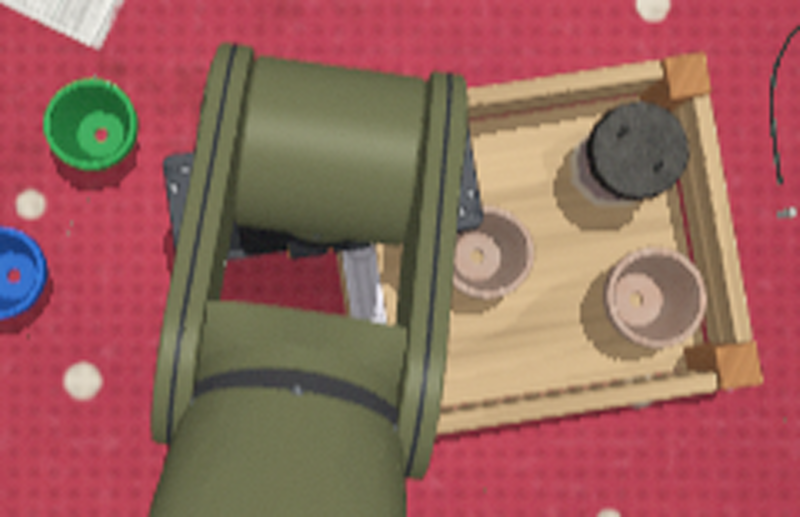

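The view shows the gate across the gateway at about (365,280), with the arm over it, and the pots unmoved. The force has risen to 6 N. One more nudge to confirm the stop, then back off, rise, and look.

arm_command:
  moves:
    - {"linear":[0,0.01,0],"dr":[0,0,0],"grip":0}
    - {"linear":[0,0,0],"dr":[0,0,0],"grip":0}
    - {"linear":[0,0,0],"dr":[0,0,0],"grip":0}

```text
clock: 10.97
position: [0.5669, -0.0221, 0.2525]
eef_rot: [-0.003, 0.997, 0.077, -0.0]
ft_force: [-1.4, 10.7, 2.9]
opening: 0.0006
gripper_force: 5.4
```

arm_command:
  moves:
    - {"linear":[0,-0.06,0],"dr":[0,0,0],"grip":0}
    - {"linear":[0,-0.06,-0.05],"dr":[0,0,0],"grip":0}
    - {"linear":[0,-0.05,-0.15],"dr":[0,0,0],"grip":0}
    - {"linear":[-0.1,-0.1,-0.15],"dr":[0,0,0],"grip":0}
    - {"linear":[-0.1,-0.2,-0.15],"dr":[0,0,0],"grip":0}
    - {"linear":[-0.1,-0.2,-0.1],"dr":[0,0,0],"grip":0}
    - {"linear":[-0.1,-0.2,0],"dr":[0,0,0],"grip":0}
    - {"linear":[-0.1,-0.2,0],"dr":[0,0,0],"grip":0}
    - {"linear":[0,0,0],"dr":[0,0,0],"grip":0.5}
    - {"linear":[0,0,0],"dr":[0,0,0],"grip":0.5}

```text
clock: 11.8
position: [0.4672, 0.1244, 0.3431]
eef_rot: [0.0, 0.997, 0.079, 0.001]
ft_force: [0.8, -0.1, -0.5]
opening: 0.0089
gripper_force: 0.0
```

```bash
python3 - <<'E'
from h import *
to([.5668,-.0168,.292])
f=grab('top'); a=cv2.resize(f['pixels'][140:260,215:305,::-1],(450,600),interpolation=cv2.INTER_CUBIC)
g=grab('side'); b=g['pixels'][110:230,195:305,::-1]; b=cv2.resize(b,(330,360),interpolation=cv2.INTER_CUBIC); c=np.zeros((600,330,3),np.uint8); c[:360]=b
cv2.imwrite('pics/top4.png',np.hstack([a,c]))
E
```

```text
clock 11.8 pos [0.4672 0.1244 0.3431] yaw 0.1587 z [ 0.001 -0.001 -1.   ] F [ 0.8 -0.1 -0.5] open 0.008900151286882102 units [0.506 1.034 0.342]
```

View pics/top4.png

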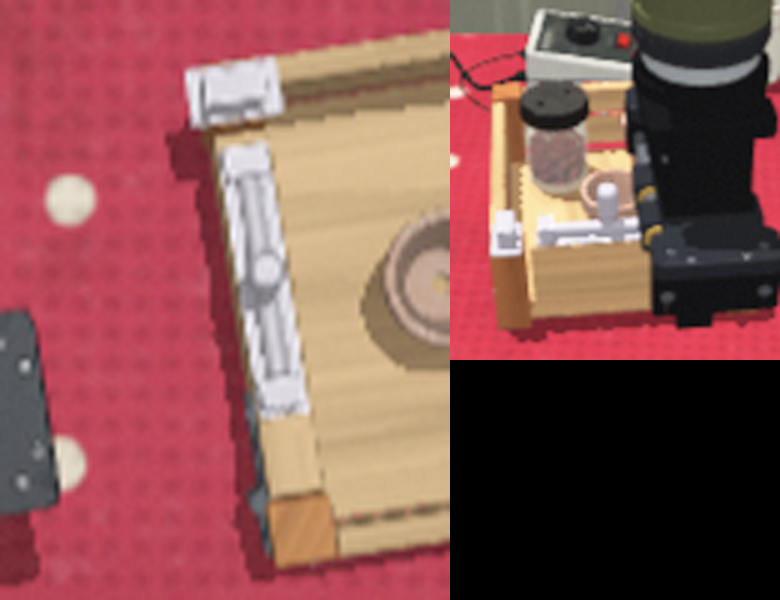

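The gate is shut flush between the posts, the knob at left-panel (266,268), the keeper at (235,92), the bolt still short of the keeper.

```bash
python3 - <<'E'
from h import *
f=load('top'); k=onz(f,215+266/5-.4,140+268/5-.4,.129); print(k)
print('gate keeper px',onz(f,215+235/5,140+92/5,.105))
to([*((k[:2]+[.5365,-.0458])/2),.296])
E
```

```text
[ 0.53838754 -0.04586923  0.129     ]
gate keeper px [ 0.61431105 -0.03455141  0.105     ]
clock 11.9 pos [0.4683 0.1231 0.3429] yaw 0.1558 z [ 0.001 -0.001 -1.   ] F [ 0.7 -0.5 -1.2] open 0.016747824449001254 units [0.28  1.184 0.314]
```

arm_command:
  moves:
    - {"linear":[0.035,0.148,0],"dr":[0,0,0],"grip":0.5}
    - {"linear":[0.035,0.148,0],"dr":[0,0,0],"grip":0.5}
    - {"linear":[0.035,0.148,0],"dr":[0,0,0],"grip":0.5}
    - {"linear":[0.035,0.148,0],"dr":[0,0,0],"grip":0.5}
    - {"linear":[0.035,0.148,0],"dr":[0,0,0],"grip":0.5}
    - {"linear":[0.035,0.148,0],"dr":[0,0,0],"grip":0.5}
    - {"linear":[0.035,0.148,0],"dr":[0,0,0],"grip":0.5}
    - {"linear":[0.035,0.148,0],"dr":[0,0,0],"grip":0.5}
    - {"linear":[0,0,0],"dr":[0,0,0],"grip":0.5}
    - {"linear":[0,0,0],"dr":[0,0,0],"grip":0.5}

```text
clock: 12.73
position: [0.5377, -0.0477, 0.3422]
eef_rot: [-0.0, 0.997, 0.076, -0.0]
ft_force: [-0.5, -0.3, -1.4]
opening: 0.0477
gripper_force: 0.0
```

```bash
python3 - <<'E'
from h import *
to([.5374,-.0458,.296])
E
```

```text
clock 12.73 pos [ 0.5377 -0.0477  0.3422] yaw 0.1518 z [-0.001  0.    -1.   ] F [-0.5 -0.3 -1.4] open 0.04765143266802837 units [ 0.    -0.013  0.308]
```

arm_command:
  moves:
    - {"linear":[0,-0.01,0.1],"dr":[0,0,0],"grip":0.5}
    - {"linear":[0,0,0.1],"dr":[0,0,0],"grip":0.5}
    - {"linear":[0,0,0.07],"dr":[0,0,0],"grip":0.5}
    - {"linear":[0,0,0.03],"dr":[0,0,0],"grip":0.5}
    - {"linear":[0,0,0],"dr":[0,0,0],"grip":0.5}
    - {"linear":[0,0,0],"dr":[0,0,0],"grip":0}
    - {"linear":[0,0,0],"dr":[0,0,0],"grip":0}
    - {"linear":[0,0,0],"dr":[0,0,0],"grip":0}
    - {"linear":[0,0,0],"dr":[0,0,0],"grip":0}
    - {"linear":[0,0,0],"dr":[0,0,0],"grip":0}
    - {"linear":[0,0,0],"dr":[0,0,0],"grip":0}
    - {"linear":[0,0,0],"dr":[0,0,0],"grip":0}
  newtons: 20

```text
clock: 13.73
position: [0.5372, -0.0444, 0.2982]
eef_rot: [0.0, 0.997, 0.078, 0.001]
ft_force: [1.5, -0.6, 1.0]
opening: 0.0164
gripper_force: 20.0
```

arm_command:
  moves:
    - {"linear":[0,0.01,0],"dr":[0,0,0],"grip":0}
    - {"linear":[0,0,0],"dr":[0,0,0],"grip":0}
    - {"linear":[0,0,0],"dr":[0,0,0],"grip":0}

```text
clock: 13.98
position: [0.5374, -0.0457, 0.2981]
eef_rot: [-0.0, 0.997, 0.078, 0.0]
ft_force: [0.4, 0.9, 3.9]
opening: 0.0163
gripper_force: 20.0
```

arm_command:
  moves:
    - {"linear":[0,0.01,0],"dr":[0,0,0],"grip":0}
    - {"linear":[0,0,0],"dr":[0,0,0],"grip":0}
    - {"linear":[0,0,0],"dr":[0,0,0],"grip":0}

```text
clock: 14.23
position: [0.5375, -0.0467, 0.2981]
eef_rot: [-0.001, 0.997, 0.077, 0.0]
ft_force: [-0.8, 5.4, 5.5]
opening: 0.0159
gripper_force: 20.0
```

arm_command:
  moves:
    - {"linear":[0.04,0,0],"dr":[0,0,0],"grip":0}
    - {"linear":[0.04,0,0],"dr":[0,0,0],"grip":0}
    - {"linear":[0.04,0,0],"dr":[0,0,0],"grip":0}
    - {"linear":[0.04,0,0],"dr":[0,0,0],"grip":0}
    - {"linear":[0.04,0,0],"dr":[0,0,0],"grip":0}
    - {"linear":[0,0,0],"dr":[0,0,0],"grip":0}

```text
clock: 14.73
position: [0.5676, -0.0419, 0.2981]
eef_rot: [-0.001, 0.997, 0.078, -0.0]
ft_force: [-0.7, 5.1, 5.7]
opening: 0.0159
gripper_force: 20.0
```

arm_command:
  moves:
    - {"linear":[0.03,0,0],"dr":[0,0,0],"grip":0}
    - {"linear":[0.03,0,0],"dr":[0,0,0],"grip":0}
    - {"linear":[0.02,0,0],"dr":[0,0,0],"grip":0}
    - {"linear":[0.01,0,0],"dr":[0,0,0],"grip":0}
    - {"linear":[0.01,0,0],"dr":[0,0,0],"grip":0}
    - {"linear":[0,0,0],"dr":[0,0,0],"grip":0}
    - {"linear":[0,0,0],"dr":[0,0,0],"grip":0}

```text
clock: 15.32
position: [0.5814, -0.0397, 0.298]
eef_rot: [-0.001, 0.997, 0.078, -0.002]
ft_force: [-5.5, 3.7, 8.5]
opening: 0.0162
gripper_force: 20.0
```

arm_command:
  moves:
    - {"linear":[0.01,0,0],"dr":[0,0,0],"grip":0}
    - {"linear":[0,0,0],"dr":[0,0,0],"grip":0}
    - {"linear":[0,0,0],"dr":[0,0,0],"grip":0}

```text
clock: 15.57
position: [0.5822, -0.0397, 0.298]
eef_rot: [-0.001, 0.997, 0.078, -0.003]
ft_force: [-10.2, 3.6, 11.4]
opening: 0.0165
gripper_force: 20.1
```

arm_command:
  moves:
    - {"linear":[0.01,0,0],"dr":[0,0,0],"grip":0}
    - {"linear":[0,0,0],"dr":[0,0,0],"grip":0}
    - {"linear":[0,0,0],"dr":[0,0,0],"grip":0}

```text
clock: 15.82
position: [0.5831, -0.0396, 0.2979]
eef_rot: [-0.001, 0.997, 0.078, -0.005]
ft_force: [-13.6, 1.8, 13.8]
opening: 0.016
gripper_force: 20.1
```

arm_command:
  moves:
    - {"linear":[-0.02,0,0],"dr":[0,0,0],"grip":0.4}
    - {"linear":[0,0,0],"dr":[0,0,0],"grip":0.5}
    - {"linear":[0,0,0],"dr":[0,0,0],"grip":0.5}
    - {"linear":[0,0,0],"dr":[0,0,0],"grip":0.5}
    - {"linear":[0,0,-0.1],"dr":[0,0,0],"grip":0.5}
    - {"linear":[0,0,-0.15],"dr":[0,0,0],"grip":0.5}
    - {"linear":[0,0,-0.15],"dr":[0,0,0],"grip":0.5}
    - {"linear":[0,0,0],"dr":[0,0,0],"grip":0}

```text
clock: 16.48
position: [0.5833, -0.0406, 0.3627]
eef_rot: [0.001, 0.997, 0.078, 0.004]
ft_force: [0.8, -0.0, -0.0]
opening: 0.0447
gripper_force: 0.0
```

arm_command:
  moves:
    - {"linear":[-0.15,-0.18,0],"dr":[0,0,0],"grip":0}
    - {"linear":[-0.15,-0.18,0],"dr":[0,0,0],"grip":0}
    - {"linear":[-0.15,-0.18,0],"dr":[0,0,0],"grip":0}
    - {"linear":[-0.15,-0.18,0],"dr":[0,0,0],"grip":0}
    - {"linear":[-0.1,-0.2,0],"dr":[0,0,0],"grip":0}
    - {"linear":[-0.1,-0.2,0],"dr":[0,0,0],"grip":0}
    - {"linear":[0,0,0],"dr":[0,0,0],"grip":0}
    - {"linear":[0,0,0],"dr":[0,0,0],"grip":0}

```text
clock: 17.15
position: [0.4365, 0.108, 0.3567]
eef_rot: [0.0, 0.997, 0.079, -0.0]
ft_force: [0.1, 0.2, -0.6]
opening: 0.0009
gripper_force: 0.0
```

```bash
python3 - <<'E'
from h import *
to([.5,0,.3])
f=grab('top'); a=cv2.resize(f['pixels'][135:255,220:390,::-1],(800,565),interpolation=cv2.INTER_CUBIC)
cv2.imwrite('pics/top5.png',a); print(proj(f,[.5806,-.0393,.129]),'->crop',(proj(f,[.5806,-.0393,.129])-[220,135])*4.706)
E
```

```text
clock 17.15 pos [0.4365 0.108  0.3567] yaw 0.1584 z [-0. -0. -1.] F [ 0.1  0.2 -0.6] open 0.0009358765949027267 units [0.305 0.778 0.378]
[264.6190592  172.82934501] ->crop [209.9772926 178.0248976]
```

View pics/top5.png

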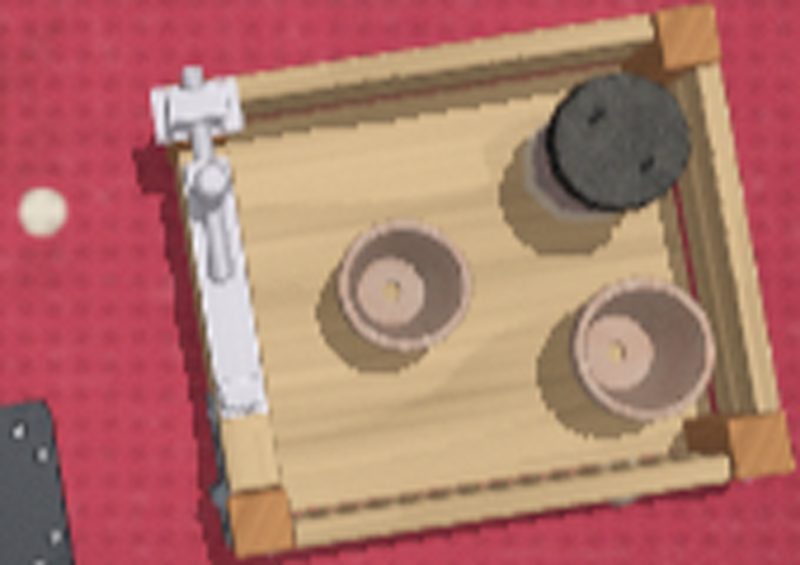

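The bolt is through the keeper (rod tip at (192,75)) and the knob is at (209,182), against a predicted home of (210,178). My back-off came in the same row as the release and may have dragged it back a millimetre or two, so I'll push it home from behind with closed fingers.

```bash
python3 - <<'E'
from h import *
to([.551,-.0439,.298])
E
```

```text
clock 17.2 pos [0.4372 0.1074 0.357 ] yaw 0.1569 z [ 0.    -0.001 -1.   ] F [0.5 0.9 0.6] open 0.0007252360801189317 units [0.592 1.114 0.394]
```

arm_command:
  moves:
    - {"linear":[0.098,0.185,0],"dr":[0,0,0],"grip":0}
    - {"linear":[0.098,0.185,0],"dr":[0,0,0],"grip":0}
    - {"linear":[0.098,0.185,0],"dr":[0,0,0],"grip":0}
    - {"linear":[0.098,0.185,0],"dr":[0,0,0],"grip":0}
    - {"linear":[0.098,0.185,0],"dr":[0,0,0],"grip":0}
    - {"linear":[0.098,0.185,0],"dr":[0,0,0],"grip":0}
    - {"linear":[0,0,0],"dr":[0,0,0],"grip":0}
    - {"linear":[0,0,0],"dr":[0,0,0],"grip":0}

```text
clock: 17.87
position: [0.5512, -0.0462, 0.3566]
eef_rot: [-0.0, 0.997, 0.076, -0.001]
ft_force: [-0.3, 0.0, 0.1]
opening: 0.0003
gripper_force: 0.0
```

```bash
python3 - <<'E'
from h import *
to([.551,-.0439,.298])
E
```

```text
clock 17.87 pos [ 0.5512 -0.0462  0.3566] yaw 0.1514 z [-0.001  0.    -1.   ] F [-0.3  0.   0.1] open 0.00025388102578207696 units [ 0.002 -0.015  0.391]
```

arm_command:
  moves:
    - {"linear":[0,-0.015,0.12],"dr":[0,0,0],"grip":0}
    - {"linear":[0,0,0.12],"dr":[0,0,0],"grip":0}
    - {"linear":[0,0,0.1],"dr":[0,0,0],"grip":0}
    - {"linear":[0,0,0.05],"dr":[0,0,0],"grip":0}
    - {"linear":[0.03,0,0],"dr":[0,0,0],"grip":0}
    - {"linear":[0.03,0,0],"dr":[0,0,0],"grip":0}
    - {"linear":[0,0,0],"dr":[0,0,0],"grip":0}
    - {"linear":[0,0,0],"dr":[0,0,0],"grip":0}

```text
clock: 18.53
position: [0.5595, -0.04, 0.3005]
eef_rot: [0.0, 0.997, 0.078, 0.001]
ft_force: [0.1, 1.0, 0.2]
opening: 0.0006
gripper_force: 0.0
```

arm_command:
  moves:
    - {"linear":[0.01,0,0],"dr":[0,0,0],"grip":0}
    - {"linear":[0.01,0,0],"dr":[0,0,0],"grip":0}
    - {"linear":[0,0,0],"dr":[0,0,0],"grip":0}
    - {"linear":[0,0,0],"dr":[0,0,0],"grip":0}

```text
clock: 18.87
position: [0.5613, -0.0398, 0.2998]
eef_rot: [0.0, 0.997, 0.078, -0.001]
ft_force: [-5.8, -0.9, 5.2]
opening: 0.0006
gripper_force: 3.0
```

arm_command:
  moves:
    - {"linear":[0.01,0,0],"dr":[0,0,0],"grip":0}
    - {"linear":[0.01,0,0],"dr":[0,0,0],"grip":0}
    - {"linear":[0,0,0],"dr":[0,0,0],"grip":0}
    - {"linear":[0,0,0],"dr":[0,0,0],"grip":0}

```text
clock: 19.2
position: [0.563, -0.0395, 0.2997]
eef_rot: [0.0, 0.997, 0.078, -0.005]
ft_force: [-15.3, -1.8, 11.1]
opening: 0.0005
gripper_force: 7.8
```

At 15 N it is firmly against its stop, with the knob at x of about 0.581 as predicted. Backing off and rising clear.

arm_command:
  moves:
    - {"linear":[-0.05,0,0],"dr":[0,0,0],"grip":0}
    - {"linear":[-0.03,0,0],"dr":[0,0,0],"grip":0}
    - {"linear":[0,0,-0.15],"dr":[0,0,0],"grip":0}
    - {"linear":[0,0,-0.2],"dr":[0,0,0],"grip":0}
    - {"linear":[-0.15,-0.15,-0.1],"dr":[0,0,0],"grip":0}
    - {"linear":[-0.15,-0.18,0],"dr":[0,0,0],"grip":0}
    - {"linear":[-0.15,-0.18,0],"dr":[0,0,0],"grip":0}
    - {"linear":[-0.1,-0.18,0],"dr":[0,0,0],"grip":0}
    - {"linear":[0,-0.2,0],"dr":[0,0,0],"grip":0}
    - {"linear":[0,-0.2,0],"dr":[0,0,0],"grip":0}
    - {"linear":[0,0,0],"dr":[0,0,0],"grip":0}
    - {"linear":[0,0,0],"dr":[0,0,0],"grip":0}

```text
clock: 20.2
position: [0.4456, 0.1087, 0.3668]
eef_rot: [0.0, 0.997, 0.079, 0.001]
ft_force: [0.0, 0.1, -0.2]
opening: 0.0003
gripper_force: 0.0
```

```bash
python3 - <<'E'
from h import *
f=grab('top'); a=cv2.resize(f['pixels'][135:255,220:390,::-1],(800,565),interpolation=cv2.INTER_CUBIC)
cv2.imwrite('pics/top6.png',a)
E
```

```text
(no output)
```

View pics/top6.png

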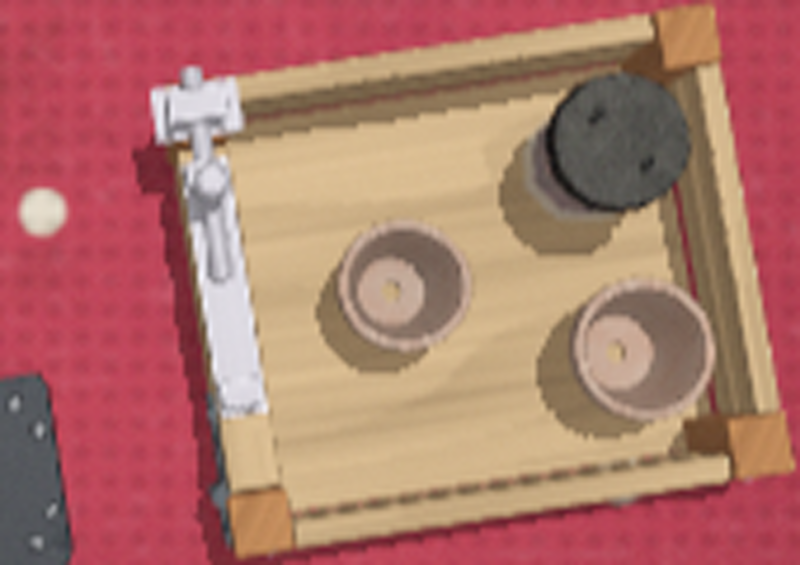

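The picture shows the gate flush between the posts and the bolt through the keeper (knob (209,182), rod tip (192,75)). The placed pot is upright at (404,286), and the jar and pot_a have not moved. The arm is clear.

```bash
python3 -c "
from h import *
print(job.finish_job())"
```

```text
the job is handed in; nothing more can be done
None
```

The job is handed in at about 20 s of the 72 s: the pot stands upright in the bay, the gate is shut, the bolt is home against its stop in the keeper, and pot_a and the jar were not disturbed; no verdict was returned.

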